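# Mirror the bench tool rack

## Task

A left-handed maker takes over this bench and wants the tool row mirrored. Move the three chisels and the screwdriver from the full rack to the empty one in reverse order: the tool that lies leftmost in the full rack goes into the rightmost lane of the empty rack, and so on. Each tool must lie along its lane in both of the lane's saddles, its handle towards the robot as before and about as far forward as it lay in the full rack.

Things in the scene. Friction and masses are not known exactly. Their poses are not given: they have to be found in the camera images.
- old_rack: the full rack, wood, 248 mm wide and 150 mm deep, fixed. Origin on the worktop 8 mm before the middle of its near edge (the handle side). +x points along the tools from their handles to their blades, away from the robot; +y points to the left across the four lanes, middles at y = -87, -29, +29 and +87 mm.
- new_rack: the empty rack, like the full one: fixed, same frame and lanes. Each lane has two saddles 22 mm long, 46 mm wide between cheeks: for the handle at x = +23 mm (shallow V 26 mm above the worktop, cheeks 38) and for the blade at x = +140 mm (flat, 32 mm up, cheeks 44); between them it is open down to the worktop. A well-set tool has its grip point at x = 60 mm, in the lane's middle, 38 mm up.
- medium_chisel_grip (a point): grip point of the chisel with a plain wooden handle and a blade 18 mm wide (medium), 248 mm long. It lies half-way up the handle, near the balance point, between the saddles; the handle is here 25 to 28 mm wide and high. Own y axis points along the tool to the handle's butt, x across it. At the start in some lane of the full rack, handle towards the robot.
- narrow_chisel_grip (a point): grip point of the chisel with a black handle and a blade 10 mm wide (narrow), 248 mm long. It lies half-way up the handle, near the balance point, between the saddles; the handle is here 25 to 28 mm wide and high. Own y axis points along the tool to the handle's butt, x across it. At the start in some lane of the full rack, handle towards the robot.
- wide_chisel_grip (a point): grip point of the chisel with a plain wooden handle and a blade 26 mm wide (the widest), 248 mm long. It lies half-way up the handle, near the balance point, between the saddles; the handle is here 25 to 28 mm wide and high. Own y axis points along the tool to the handle's butt, x across it. At the start in some lane of the full rack, handle towards the robot.
- driver_grip (a point): grip point of the screwdriver with a fat yellow handle and a thin round shaft, 200 mm long. It lies half-way up the handle, near the balance point, between the saddles; the handle is here 25 to 28 mm wide and high. Own y axis points along the tool to the handle's butt, x across it. At the start in some lane of the full rack, handle towards the robot.
- medium_chisel_saddle: the pair of saddles (one lane) of the full rack in which the medium chisel lies at the start; all four pairs look alike and never move. Origin in the middle of the lane, at x = 0 of the full rack, 18 mm above the worktop.
- narrow_chisel_saddle: the pair of saddles (one lane) of the full rack in which the narrow chisel lies at the start; all four pairs look alike and never move. Origin in the middle of the lane, at x = 0 of the full rack, 18 mm above the worktop.
- wide_chisel_saddle: the pair of saddles (one lane) of the full rack in which the wide chisel lies at the start; all four pairs look alike and never move. Origin in the middle of the lane, at x = 0 of the full rack, 18 mm above the worktop.
- driver_saddle: the pair of saddles (one lane) of the full rack in which the screwdriver lies at the start; all four pairs look alike and never move. Origin in the middle of the lane, at x = 0 of the full rack, 18 mm above the worktop.

How it is judged:
At the end, for the whole second after the job is handed in: Each tool rests in the new rack's lane that mirrors its lane in the old rack: grip point within 12 mm of the lane's middle, within 15 mm of x = 60 mm, 32 to 44 mm above the worktop (in both saddles), and the tool within 0.25 rad of the lane's direction, handle to the near side (((y of medium_chisel_saddle in the frame of old_rack between -0.107 and -0.067 m and y of medium_chisel_grip in the frame of new_rack between 0.075 and 0.099 m) or (y of medium_chisel_saddle in the frame of old_rack between -0.049 and -0.009 m and y of medium_chisel_grip in the frame of new_rack between 0.017 and 0.041 m) or (y of medium_chisel_saddle in the frame of old_rack between 0.009 and 0.049 m and y of medium_chisel_grip in the frame of new_rack between -0.041 and -0.017 m) or (y of medium_chisel_saddle in the frame of old_rack between 0.067 and 0.107 m and y of medium_chisel_grip in the frame of new_rack between -0.099 and -0.075 m)) and x of medium_chisel_grip in the frame of new_rack between 0.045 and 0.075 m and z of medium_chisel_grip in the frame of new_rack between 0.032 and 0.044 m and y of new_rack in the frame of medium_chisel_grip above 0.02 m and angle between the y axis of each of medium_chisel_grip, narrow_chisel_grip, wide_chisel_grip, driver_grip and the x axis of new_rack, either way round below 0.25 rad and linear speed of each of medium_chisel, narrow_chisel, wide_chisel, driver below 0.02 m/s and angular speed of each of medium_chisel, narrow_chisel, wide_chisel, driver below 0.2 rad/s and ((y of narrow_chisel_saddle in the frame of old_rack between -0.107 and -0.067 m and y of narrow_chisel_grip in the frame of new_rack between 0.075 and 0.099 m) or (y of narrow_chisel_saddle in the frame of old_rack between -0.049 and -0.009 m and y of narrow_chisel_grip in the frame of new_rack between 0.017 and 0.041 m) or (y of narrow_chisel_saddle in the frame of old_rack between 0.009 and 0.049 m and y of narrow_chisel_grip in the frame of new_rack between -0.041 and -0.017 m) or (y of narrow_chisel_saddle in the frame of old_rack between 0.067 and 0.107 m and y of narrow_chisel_grip in the frame of new_rack between -0.099 and -0.075 m)) and x of narrow_chisel_grip in the frame of new_rack between 0.045 and 0.075 m and z of narrow_chisel_grip in the frame of new_rack between 0.032 and 0.044 m and y of new_rack in the frame of narrow_chisel_grip above 0.02 m and ((y of wide_chisel_saddle in the frame of old_rack between -0.107 and -0.067 m and y of wide_chisel_grip in the frame of new_rack between 0.075 and 0.099 m) or (y of wide_chisel_saddle in the frame of old_rack between -0.049 and -0.009 m and y of wide_chisel_grip in the frame of new_rack between 0.017 and 0.041 m) or (y of wide_chisel_saddle in the frame of old_rack between 0.009 and 0.049 m and y of wide_chisel_grip in the frame of new_rack between -0.041 and -0.017 m) or (y of wide_chisel_saddle in the frame of old_rack between 0.067 and 0.107 m and y of wide_chisel_grip in the frame of new_rack between -0.099 and -0.075 m)) and x of wide_chisel_grip in the frame of new_rack between 0.045 and 0.075 m and z of wide_chisel_grip in the frame of new_rack between 0.032 and 0.044 m and y of new_rack in the frame of wide_chisel_grip above 0.02 m and ((y of driver_saddle in the frame of old_rack between -0.107 and -0.067 m and y of driver_grip in the frame of new_rack between 0.075 and 0.099 m) or (y of driver_saddle in the frame of old_rack between -0.049 and -0.009 m and y of driver_grip in the frame of new_rack between 0.017 and 0.041 m) or (y of driver_saddle in the frame of old_rack between 0.009 and 0.049 m and y of driver_grip in the frame of new_rack between -0.041 and -0.017 m) or (y of driver_saddle in the frame of old_rack between 0.067 and 0.107 m and y of driver_grip in the frame of new_rack between -0.099 and -0.075 m)) and x of driver_grip in the frame of new_rack between 0.045 and 0.075 m and z of driver_grip in the frame of new_rack between 0.032 and 0.044 m and y of new_rack in the frame of driver_grip above 0.02 m); the robot touches nothing.
It also fails if it takes over 128 s, if anything falls off the work surface, if the arm or the gripper's body presses on something with over 40 N, if the wrist force passes 120 N, or if a joint passes its speed limit or range.

## Robot

A 6-joint arm with a two-finger parallel gripper is mounted at the origin on a cart in front of the work surface, level with it; the furniture and walls round the work are solid. World frame = base frame: x ahead of the robot, y to its left, z up, the work surface at z = 0. Lengths are in m, angles in rad, forces in N, time in s.
With the tool pointing down it reaches from about 0.35 to 0.775 m from the base axis. Payload 5.5 kg.
Tool frame: the origin (TCP) lies at the very end of the fingers, on their centre line; the grasp point (between the pads) lies 19 mm behind it; z points along the fingers, y is the line along which they close (so a half turn about z gives the same grasp; the last joint's range is limited). The gripper opens to 85 mm and grips with 20 to 120 N. Pads are 22 mm wide; open, the fingers measure 114 mm over their backs; the gripper's body (76 mm by 85 mm) begins 54 mm behind the grasp point. The pads swing forward as they close: fully open they stand 13 mm farther back than shut.
Start: joints at [-1.316, 0.313, 0.046, 1.304, 0, 1.431], TCP at [0.221, -0.531, 0.231] pointing down, gripper open.
Joint ranges: [-2.76, 2.76], [-0.86, 1.69], [-1.03, 1.26], [-2.2, 2.34], [-1.47, 1.5], [-3.14, 3.14]. Speed limits (rad/s): [2.57, 2.57, 3.14, 3.14, 3.14, 3.14].

## Interface

Orientations are given as a unit quaternion [w, x, y, z].
In Python, from workcell import env, imaging, ticket gives the robot as it stands. The module is installed in compiled form; this text tells all that it offers.
- The arm moves only by the tool apply_moves, never from a script. Its argument "rows" is a list of rows, each an object with "xyz": the shift along the tool's x, y, z in mm, a list of three; "turn": the turn, a rotation vector about the tool's x, y, z in rad, a list of three; "grip": the opening, from 0 (shut) to 1 (fully open). A call has 1 to 12 rows; each row is the pose to reach, as a shift and turn from the pose commanded when the call began, along the tool's axes at that moment; what a row does not reach only later rows make up. A row lasts 1/12 s, in which the tool goes at most 41.7 mm and 7.16 degrees, less where a joint would pass 70% of its speed; a pose out of reach is approached as far as the arm can. A call with a gripper value outside its range is refused whole. The fingers move at their own pace and stop on an object; "force" is the grip in N (left out, the last holds). Time passes only in rows, so rows that repeat a pose let the fingers close. It gives the time, the measured TCP pose, the force, the opening and the grip force at its end, in the units of the state.
- env.get_state(): the state, without advancing time (a new reading comes with each control period).
- imaging.read_camera(name): name is "scene" or "top" or "wrist"; returns a dict with "color" (480x640x3 uint8, blue, green, red), "z_map" (480x640 float32, m along the optical axis (not along the pixel's ray), 0 where there is no reading), "camera_matrix" (3x3 intrinsics, pixels), "view" (4x4, takes a point from world to camera coordinates). Camera axes: x right, y down, z forward; pixel columns grow to the right and rows downward; lengths in m; the calibration is good to about 2 mm. The wrist camera is an equidistant fisheye: a pixel r from the principal point sees the ray r / f radians off the axis. A picture is of the moment at which its call begins.
- ticket.hand_in(): hands the job in; it is judged then, once.
The state is a dict: "clock": time; "joint_pos": joint angles; "qvel": joint speeds; "tau": joint torques, N m; "tcp_pos": TCP position; "orientation": TCP orientation; "wrist_force": force on the tool from outside, world axes, zero at the start; "ft_torque": the same for the moment, N m; "finger_gap": finger opening in m; "grip_force": force on a finger pad.
Only numpy, scipy, OpenCV 4.12 (cv2) and the standard library are available. Lean on these libraries where they do the work, as an engineer would, in place of code of your own. Each camera call takes 0.05 s, during which the arm holds its last target. There are 200 camera calls.

## Working session

There is one attempt and no reset: what is moved stays moved. The work goes in short steps, Python scripts to look and compute and a tool call to move; the robot and the scene stay as the last step left them, time stands still between calls to the robot, and variables do not carry over. Pictures are saved under pics/ and viewed, at most 14 in all, crops included, and the job is handed in when it is done.

Besides the shell and the picture viewer there is one more tool, called after "Request:" as name(argument=value, ...) on one line, values as JSON. apply_moves: Moves the arm, as the interface text tells. Its arguments: {"type":"object","properties":{"rows":{"type":"array"},"force":{"type":"number"}},"required":["rows"]}

```bash
mkdir -p pics
cat > h.py <<'E'
import numpy as np, cv2
from workcell import env, imaging, ticket
from scipy.spatial.transform import Rotation as R
def cloud(c):
    K=c["camera_matrix"];z=c["z_map"];v,u=np.mgrid[:480,:640]
    P=np.stack([(u-K[0,2])/K[0,0]*z,(v-K[1,2])/K[1,1]*z,z],-1)
    V=c["view"];return (P-V[:3,3])@V[:3,:3]
E
python3 - <<'E'
from h import *
s=env.get_state();print({k:np.round(v,3).tolist() for k,v in s.items()})
for n in("top","scene"):
    c=imaging.read_camera(n);cv2.imwrite(f"pics/{n}0.png",c["color"]);np.savez(f"{n}0.npz",**c)
    print(n,c["camera_matrix"].round(1).tolist(),c["view"].round(3).tolist())
E
```

```text
{'clock': 0.0, 'joint_pos': [-1.316, 0.314, 0.045, 1.304, 0.0, 1.431], 'qvel': [0.0, -0.001, -0.001, -0.001, 0.001, -0.001], 'tau': [-0.0, -48.063, 29.853, 0.019, -0.0, 0.0], 'tcp_pos': [0.221, -0.53, 0.23], 'orientation': [-0.001, 0.981, 0.196, -0.0], 'wrist_force': [-0.219, -0.329, 0.464], 'ft_torque': [-0.01, -0.014, -0.041], 'grip_force': 0.0, 'finger_gap': 0.085}
top [[562.2, 0.0, 319.5], [0.0, 562.2, 239.6], [0.0, 0.0, 1.0]] [[-0.022, -1.0, -0.009, -0.084], [-0.997, 0.022, -0.079, 0.519], [0.079, 0.007, -0.997, 1.169], [0.0, 0.0, 0.0, 1.0]]
scene [[514.7, 0.0, 309.6], [0.0, 514.7, 233.5], [0.0, 0.0, 1.0]] [[0.538, -0.843, -0.013, -0.368], [-0.398, -0.241, -0.885, 0.23], [0.743, 0.482, -0.465, 0.706], [0.0, 0.0, 0.0, 1.0]]
```

View pics/top0.png

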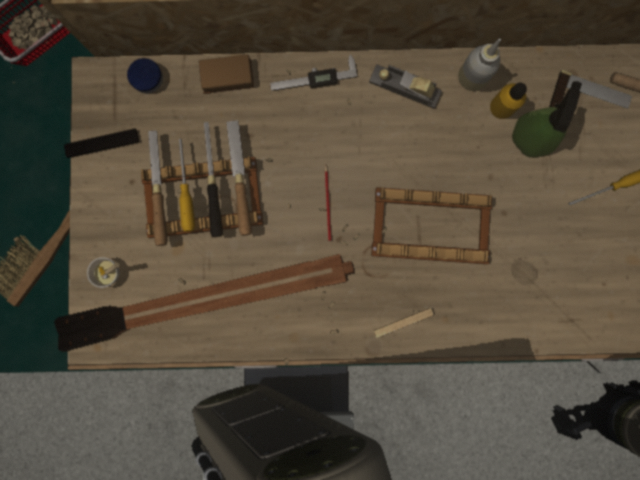

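View pics/scene0.png

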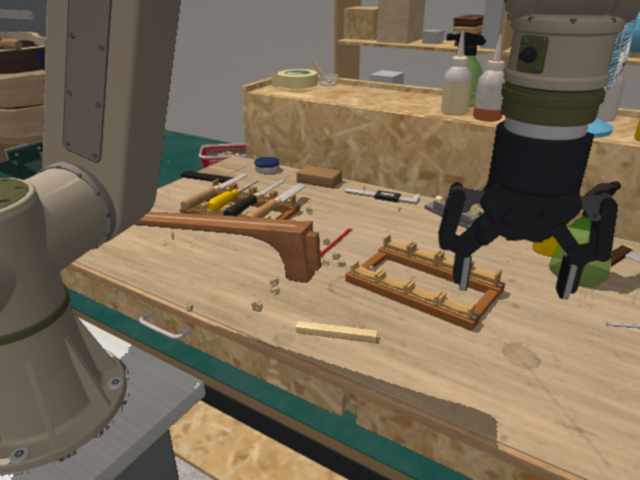

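The top view shows the full rack at px (145–260, 120–240). From left to right it holds a chisel (157), the yellow driver (186), the black chisel (213) and the widest chisel (240). The empty rack is at (373–492, 188–262). A long brush with an arched handle runs from (60, 330) to (350, 268) in front of the full rack.

```bash
cat > m.py <<'E'
from h import *
def rack(c,lo,hi,zr,name):
    P=cloud(c);u0,v0=lo;u1,v1=hi
    Q=P[v0:v1,u0:u1].reshape(-1,3);Q=Q[(Q[:,2]>zr[0])&(Q[:,2]<zr[1])]
    r=cv2.minAreaRect((Q[:,:2]*1000).astype(np.float32));print(name,len(Q),np.round(r[0],1),np.round(r[1],1),round(r[2],2))
    print(" corners",cv2.boxPoints(r).round(0).tolist(),"z pct",np.percentile(Q[:,2]*1000,[1,25,50,75,99]).round(1))
    return Q
E
python3 - <<'E'
from m import *
c=dict(np.load("top0.npz"));P=cloud(c)
print("bench z",P[300:330,400:480,2].mean(),P[90:110,250:350,2].mean(),P[130:140,280:310,2].mean())
rack(c,(365,180),(500,272),(.012,.08),"new")
rack(c,(138,110),(270,250),(.012,.10),"old+tools")
b=P[250:350,120:360].reshape(-1,3);i=b[:,2].argmax();print("brush max",b[i].round(3)); print("end",P[268,340].round(3),P[290,260].round(3))
# tools: per tool axis from pixels higher than the rack
Q=P[110:250,138:270];m=(Q[...,2]>.036)&(Q[...,2]<.1)
n,l,st,_=cv2.connectedComponentsWithStats(m.astype(np.uint8),connectivity=4)
for k in range(1,n):
    if st[k,4]<60: continue
    q=Q[l==k]*1000;h=q[q[:,2]>44] if False else q
    r=cv2.minAreaRect(h[:,:2].astype(np.float32));print(k,st[k].tolist(),np.round(r[0]),np.round(r[1]),round(r[2],1),"zmax",np.percentile(q[:,2],98).round(1))
hm=np.clip(P[...,2]*1000*3,0,255).astype(np.uint8)
a=np.hstack([cv2.resize(c["color"][105:255,130:280],(400,400),interpolation=2),cv2.resize(hm[105:255,130:280][...,None].repeat(3,2),(400,400),interpolation=0)])
b=np.hstack([cv2.resize(c["color"][180:275,365:505],(400,200)),cv2.resize(hm[180:275,365:505][...,None].repeat(3,2),(400,200),interpolation=0)])
cv2.imwrite("pics/crop1.png",np.vstack([a,b]))
E
```

```text
bench z 0.005043754358724998 0.00599251022885587 0.003948663140568213
new 3726 [ 543.2 -333.8] [248.  147.9] 84.59
 corners [[458.0, -450.0], [605.0, -464.0], [628.0, -217.0], [481.0, -203.0]] z pct [12.2 17.6 26.4 31.7 45.1]
old+tools 6723 [647.  144.7] [252.2 278.6] 5.91
 corners [[507.0, 270.0], [536.0, -7.0], [787.0, 19.0], [758.0, 296.0]] z pct [12.5 30.3 36.6 46.2 55.3]
brush max [ 0.423 -0.103  1.206]
end [ 0.453 -0.134  0.11 ] [0.414 0.024 0.093]
93 [82, 49, 8, 12, 63] [678. 103.] [23. 14.] 3.6 zmax 47.3
107 [55, 52, 7, 12, 63] [673. 162.] [23. 13.] 4.1 zmax 47.3
114 [95, 54, 19, 72, 726] [604.  66.] [150.  26.] 6.3 zmax 55.6
121 [27, 56, 8, 11, 63] [667. 219.] [22. 12.] 7.0 zmax 48.1
123 [41, 57, 16, 65, 616] [608. 183.] [137.  28.] 4.3 zmax 56.9
126 [14, 58, 16, 78, 764] [593. 242.] [164.  26.] 5.3 zmax 55.3
133 [69, 59, 16, 68, 683] [598. 126.] [144.  26.] 6.7 zmax 54.9
```

View pics/crop1.png

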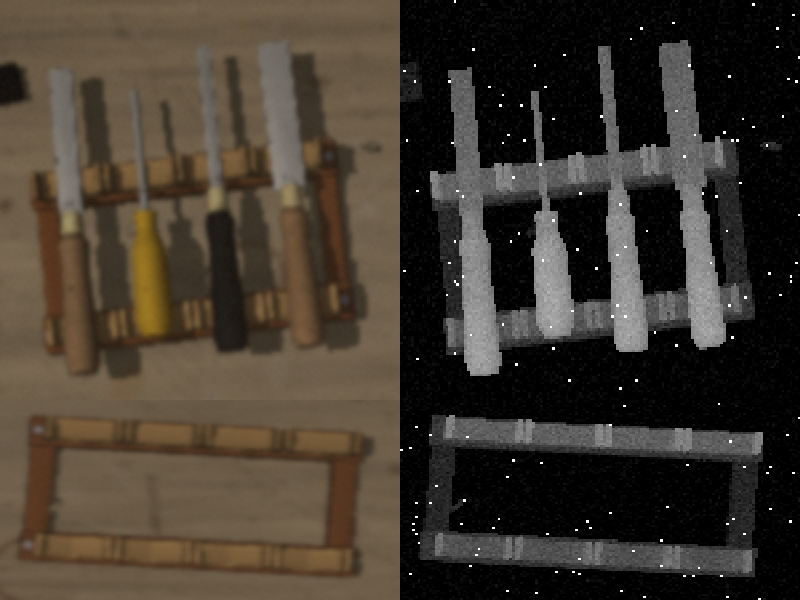

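Run:
```python
from m import *
c=dict(np.load("top0.npz"));P=cloud(c);V=c["view"];C=-V[:3,:3].T@V[:3,3]
P=C+(P-C)*((C[2]-P[...,2:]+.0045)/(C[2]-P[...,2:]))
P*=1000
def frame(ch,tag):
    ch=np.array(ch);A=ch[0]-ch[-1]   # left minus right
    d=A/np.linalg.norm(A);x=np.array([d[1],-d[0]]);o=ch.mean(0)-140*x
    print(tag,"origin",o.round(1),"yaw",round(np.arctan2(x[1],x[0]),4),"spacing",np.linalg.norm(np.diff(ch,axis=0),axis=1).round(1));return o,x,d
def comps(u0,v0,u1,v1,z0,z1,amin,amax):
    Q=P[v0:v1,u0:u1];m=(Q[...,2]>z0)&(Q[...,2]<z1)
    n,l,st,_=cv2.connectedComponentsWithStats(m.astype(np.uint8),connectivity=4)
    return [cv2.minAreaRect(Q[l==k][:,:2].astype(np.float32)) for k in range(1,n) if amin<=st[k,4]<=amax]
g=comps(365,180,500,225,37,60,25,400);print("new cheeks",[(np.round(r[0],1).tolist(),np.round(r[1],0).tolist()) for r in g])
g2=comps(365,225,500,272,32,60,25,400);print("new near cheeks",[(np.round(r[0],1).tolist(),np.round(r[1],0).tolist()) for r in g2])
go=comps(138,110,270,250,37,60,30,200);print("old cheeks",[(np.round(r[0],1).tolist(),np.round(r[1],0).tolist()) for r in go])
ch=sorted([r[0] for r in go],key=lambda p:-p[1])
o,x,y=frame(ch,"old")
# tools in the old rack frame
L=np.stack([(P[...,:2]-o)@x,(P[...,:2]-o)@y],-1)
for yl,n in((87,"medL"),(29,"driver"),(-29,"narrow"),(-87,"wideR")):
    for zt in(34,):
        m=(abs(L[...,1]-yl)<21)&(P[...,2]>zt)&(P[...,2]<70)&(L[...,0]>-60)&(L[...,0]<300)
        q=L[m];z=P[m][:,2]
        h=(q[:,0]>-25)&(q[:,0]<105)
        xs=np.arange(-25,105,10);mid=[];w=[]
        for a in xs:
            s=q[(q[:,0]>=a)&(q[:,0]<a+10)];mid.append((s[:,1].min()+s[:,1].max())/2 if len(s)>4 else np.nan);w.append(np.ptp(s[:,1]) if len(s)>4 else np.nan)
        mid=np.array(mid);ok=np.isfinite(mid)&(xs>35)&(xs<90);f=np.polyfit(xs[ok]+5,mid[ok],1)
        gl=np.array([60,np.polyval(f,60)]);print(n,"x butt/tip",np.percentile(q[:,0],[.5,99.5]).round(0),"y@60",gl[1].round(1),"slope",f[0].round(3),"world",(o+gl[0]*x+gl[1]*y).round(1),"ztop",np.percentile(z,97).round(1)," mids",mid.round(0).tolist(),np.round(w).tolist())
```

```text
new cheeks [([602.2, -336.5], [19.0, 6.0]), ([595.8, -398.0], [11.0, 21.0])]
new near cheeks []
old cheeks [([673.8, 162.6], [21.0, 12.0]), ([668.1, 220.5], [22.0, 12.0])]
old origin [531.6 177.8] yaw 0.0982 spacing [58.2]
medL x butt/tip [-14. 150.] y@60 68.5 slope -0.038 world [584.6 251.9] ztop 48.3  mids [nan, 68.0, 69.0, 76.0, 76.0, 76.0, 69.0, 69.0, 68.0, 68.0, 68.0, 67.0, nan] [nan, 5.0, 6.0, 19.0, 18.0, 16.0, 6.0, 5.0, 4.0, 2.0, 3.0, 2.0, nan]
driver x butt/tip [-11. 151.] y@60 29.1 slope 0.394 world [588.4 212.7] ztop 47.5  mids [nan, 48.0, 48.0, 29.0, 29.0, 29.0, 29.0, 29.0, 29.0, 29.0, 29.0, 49.0, nan] [nan, 3.0, 3.0, 40.0, 41.0, 42.0, 42.0, 42.0, 42.0, 41.0, 42.0, 2.0, nan]
narrow x butt/tip [ -7. 150.] y@60 -28.9 slope 0.002 world [594.1 154.9] ztop 47.0  mids [nan, nan, -47.0, -29.0, -29.0, -29.0, -29.0, -29.0, -29.0, -29.0, -29.0, -29.0, nan] [nan, nan, 4.0, 41.0, 42.0, 41.0, 41.0, 42.0, 42.0, 42.0, 41.0, 40.0, nan]
wideR x butt/tip [ -9. 150.] y@60 -80.8 slope -0.206 world [599.2 103.3] ztop 47.2  mids [nan, -87.0, -87.0, -87.0, -87.0, -87.0, -86.0, -87.0, -67.0, -87.0, -87.0, -87.0, nan] [nan, 42.0, 41.0, 42.0, 41.0, 41.0, 40.0, 41.0, 2.0, 41.0, 40.0, 41.0, nan]<stdin>:3: RuntimeWarning: divide by zero encountered in divide
<stdin>:3: RuntimeWarning: invalid value encountered in multiply
```

```bash
cat > old.py <<'E'
from h import *
def load(c):
    P=cloud(c);V=c["view"];C=-V[:3,:3].T@V[:3,3]
    with np.errstate(all="ignore"): P=C+(P-C)*((C[2]-P[...,2:]+.0045)/(C[2]-P[...,2:]))
    return np.nan_to_num(P*1000)
def fr(o,yaw): return np.array(o),np.array([np.cos(yaw),np.sin(yaw)]),np.array([-np.sin(yaw),np.cos(yaw)])
OLD=(533.3,148.1),.0946
NEW=(461.5,-325.7),-.094
def refine(P,F,n):
    for _ in range(3):
        o,x,y=fr(*F);L=np.stack([(P[...,:2]-o)@x,(P[...,:2]-o)@y],-1);pts=[]
        for yc in(-58,0,58):
            m=(abs(L[...,1]-yc)<12)&(abs(L[...,0]-140)<25)&(P[...,2]>36.5)&(P[...,2]<55)
            r=cv2.minAreaRect(P[m][:,:2].astype(np.float32));pts.append(r[0])
            q=L[m]
        pts=np.array(pts);d=pts[2]-pts[0];yaw=np.arctan2(-d[0],d[1]);oo=pts.mean(0)-140*np.array([np.cos(yaw),np.sin(yaw)]);F=(oo,yaw)
    print(n,np.round(oo,1),round(yaw,4),pts.round(1).tolist());return F
E
python3 - <<'E'
from old import *
P=load(dict(np.load("top0.npz")))
NF=refine(P,NEW,"new");OF=refine(P,OLD,"old")
for (F,n) in((NF,"new"),(OF,"old")):  # outline check on side bars
    o,x,y=fr(*F);L=np.stack([(P[...,:2]-o)@x,(P[...,:2]-o)@y],-1)
    m=(abs(L[...,1])<140)&(L[...,0]>60)&(L[...,0]<110)&(P[...,2]>8)&(P[...,2]<30)&(abs(L[...,1])>108);s=L[m];print(n,"sides",np.percentile(s[:,1],[1,99]).round(1))
    m=(abs(L[...,1])<118)&(P[...,2]>8)&(P[...,2]<50)&(L[...,0]>-30)&(L[...,0]<180)&(abs(abs(L[...,1])-58)<11);s=L[m];print("  x extent",np.percentile(s[:,0],[1,99]).round(1))
o,x,y=fr(*OF);L=np.stack([(P[...,:2]-o)@x,(P[...,:2]-o)@y],-1)
for yl,n in((87,"medL"),(29,"driver"),(-29,"narrow"),(-87,"wideR")):
    m=(abs(L[...,1]-yl)<24)&(P[...,2]>38)&(P[...,2]<70)&(L[...,0]>-60)&(L[...,0]<115);q=L[m];z=P[m][:,2]
    xs=np.arange(-20,110,10);mid=[];w=[];zt=[]
    for a in xs:
        k=(q[:,0]>=a)&(q[:,0]<a+10);s=q[k]
        mid.append((s[:,1].min()+s[:,1].max())/2 if k.sum()>6 else np.nan);w.append(np.ptp(s[:,1]) if k.sum()>6 else np.nan);zt.append(np.percentile(z[k],90) if k.sum()>6 else np.nan)
    mid=np.array(mid);ok=np.isfinite(mid)&(xs>=35);f=np.polyfit(xs[ok]+5,mid[ok],1);gy=np.polyval(f,60)
    mm=(abs(L[...,1]-yl)<24)&(P[...,2]>22)&(P[...,2]<70)&(abs(L[...,0]-120)<180)
    print(n,"butt",np.percentile(q[:,0],.5).round(0),"tip",np.percentile(L[mm][:,0],99.7).round(0),"y@60",gy.round(1),"slope",f[0].round(3),"world",(o+60*x+gy*y).round(1),mid.round(0).tolist(),np.round(w).tolist(),np.round(zt).tolist())
s=env.get_state();print(s["tcp_pos"],R.from_quat(np.roll(s["orientation"],-1)).as_matrix().round(4).tolist())
E
```

```text
new [ 462.  -326.3] -0.0958 [[595.8, -397.8], [601.3, -339.4], [606.9, -282.0]]
old [534.6 148.8] 0.0996 [[679.6, 105.1], [674.0, 162.3], [668.0, 220.6]]
new sides [-122.1  122.1]
  x extent [  8.8 154.4]
old sides [-121.8  122. ]
  x extent [  8.2 150.9]
medL butt -14.0 tip 233.0 y@60 87.9 slope -0.013 world [585.5 242.2] [89.0, 88.0, 89.0, 88.0, 88.0, 87.0, 88.0, 89.0, 88.0, 88.0, 87.0, 87.0, 88.0] [20.0, 26.0, 25.0, 26.0, 21.0, 22.0, 23.0, 21.0, 21.0, 19.0, 21.0, 19.0, 13.0] [47.0, 50.0, 51.0, 50.0, 50.0, 48.0, 47.0, 46.0, 45.0, 45.0, 46.0, 43.0, 42.0]
driver butt 9.0 tip 205.0 y@60 28.5 slope -0.009 world [591.4 183.1] [nan, nan, nan, 29.0, 29.0, 28.0, 29.0, 29.0, 28.0, 29.0, 28.0, 28.0, 28.0] [nan, nan, nan, 25.0, 28.0, 26.0, 28.0, 26.0, 26.0, 26.0, 21.0, 15.0, 17.0] [nan, nan, nan, 49.0, 51.0, 52.0, 50.0, 50.0, 49.0, 49.0, 47.0, 44.0, 45.0]
narrow butt -10.0 tip 236.0 y@60 -29.5 slope -0.009 world [597.2 125.4] [nan, -28.0, -29.0, -29.0, -29.0, -29.0, -29.0, -30.0, -30.0, -29.0, -29.0, -29.0, -31.0] [nan, 25.0, 25.0, 24.0, 25.0, 23.0, 21.0, 21.0, 19.0, 20.0, 21.0, 19.0, 14.0] [nan, 49.0, 50.0, 50.0, 50.0, 48.0, 49.0, 46.0, 45.0, 44.0, 45.0, 45.0, 43.0]
wideR butt -13.0 tip 234.0 y@60 -88.4 slope 0.016 world [603.1  66.8] [-90.0, -89.0, -90.0, -88.0, -89.0, -88.0, -88.0, -89.0, -89.0, -88.0, -89.0, -87.0, -88.0] [19.0, 26.0, 25.0, 24.0, 24.0, 24.0, 23.0, 21.0, 18.0, 19.0, 22.0, 17.0, 13.0] [47.0, 51.0, 50.0, 50.0, 50.0, 48.0, 47.0, 46.0, 45.0, 45.0, 45.0, 45.0, 41.0]
[ 0.22103035 -0.53031697  0.23049042] [[0.9231, 0.3846, -0.0004], [0.3846, -0.9231, 0.0016], [0.0002, -0.0017, -1.0]]
```

```bash
cat > t.py <<'E'
from old import *
import sys
OF=((534.6,148.8),.0996);NF=((462.,-326.3),-.0958)
Y={"med":87.5,"driver":28.5,"narrow":-29.5,"wide":-88};N={"med":-87,"driver":-29,"narrow":29,"wide":87}
def tgt(k,name,z):
    o,x,y=fr(*(OF if k=="old" else NF));g=o+60*x+(Y if k=="old" else N)[name]*y
    a=np.pi+(OF[1] if k=="old" else NF[1]);return np.r_[g,z],a
def go(k,name,z):
    s=env.get_state();M=R.from_quat(np.roll(s["orientation"],-1));p,a=tgt(k,name,z)
    T=R.from_matrix(np.array([[np.cos(a),np.sin(a),0],[np.sin(a),-np.cos(a),0],[0,0,-1.]]))
    print(k,name,p.round(1),"xyz",(M.inv().apply(p-1000*np.array(s["tcp_pos"]))).round(1).tolist(),"turn",(M.inv()*T).as_rotvec().round(4).tolist(),"t",round(s["clock"],2),"gap",round(s["finger_gap"]*1000,1),"j",np.round(s["joint_pos"],2).tolist(),"F",np.round(s["wrist_force"],1).tolist())
a=sys.argv[1:]
for i in range(0,len(a),3): go(a[i],a[i+1],float(a[i+2]))
E
python3 t.py old wide 200
```

```text
old wide [603.1  67.2 200. ] xyz [582.4, -404.6, 31.3] turn [-0.0, -0.0024, -2.8464] t 0.1 gap 85.2 j [-1.32, 0.31, 0.05, 1.3, 0.0, 1.43] F [-0.1, 0.6, -0.2]
```

Request:
apply_moves(rows=[{"xyz": [24,-17,1],"turn": [0,0,-0.12],"grip": 0.5},{"xyz": [48,-34,2],"turn": [0,0,-0.24],"grip": 0.5},{"xyz": [73,-51,4],"turn": [0,0,-0.36],"grip": 0.5},{"xyz": [97,-67,5],"turn": [0,0,-0.48],"grip": 0.5},{"xyz": [121,-84,6],"turn": [0,0,-0.6],"grip": 0.5},{"xyz": [146,-101,8],"turn": [0,0,-0.72],"grip": 0.5},{"xyz": [170,-118,9],"turn": [0,0,-0.84],"grip": 0.5},{"xyz": [194,-135,10],"turn": [0,0,-0.96],"grip": 0.5},{"xyz": [218,-152,12],"turn": [0,0,-1.08],"grip": 0.5},{"xyz": [243,-169,13],"turn": [0,0,-1.2],"grip": 0.5},{"xyz": [267,-185,14],"turn": [0,0,-1.32],"grip": 0.5},{"xyz": [291,-202,16],"turn": [0,0,-1.44],"grip": 0.5}], force=60)

```text
clock: 1.1
tcp_pos: [0.4126, -0.231, 0.2151]
orientation: [-0.0, 0.606, 0.796, -0.0]
wrist_force: [0.2, -0.1, -0.2]
finger_gap: 0.043
grip_force: 0.0
```

```bash
python3 t.py old wide 150
```

```text
old wide [603.1  67.2 150. ] xyz [236.7, 263.1, 65.1] turn [-0.0001, -0.0002, -1.4005] t 1.1 gap 43.0 j [-0.68, 0.12, -0.24, 1.21, -0.0, 0.62] F [0.2, -0.1, -0.2]
```

Request:
apply_moves(rows=[{"xyz": [21,23,3],"turn": [0,0,-0.12],"grip": 0.5},{"xyz": [43,48,6],"turn": [0,0,-0.24],"grip": 0.5},{"xyz": [65,72,10],"turn": [0,0,-0.36],"grip": 0.5},{"xyz": [86,96,15],"turn": [0,0,-0.48],"grip": 0.5},{"xyz": [108,120,20],"turn": [0,0,-0.6],"grip": 0.5},{"xyz": [129,143,25],"turn": [0,0,-0.72],"grip": 0.5},{"xyz": [150,167,30],"turn": [0,0,-0.84],"grip": 0.5},{"xyz": [172,191,40],"turn": [0,0,-0.96],"grip": 0.5},{"xyz": [194,215,50],"turn": [0,0,-1.08],"grip": 0.5},{"xyz": [215,239,60],"turn": [0,0,-1.2],"grip": 0.5},{"xyz": [237,263,65],"turn": [0,0,-1.32],"grip": 0.5},{"xyz": [237,263,65],"turn": [0,0,-1.4],"grip": 0.5}])

```text
clock: 2.1
tcp_pos: [0.6055, 0.0696, 0.1478]
orientation: [-0.001, -0.052, 0.999, 0.001]
wrist_force: [-0.2, -0.9, 0.4]
finger_gap: 0.0429
grip_force: 0.0
```

```bash
python3 t.py old wide 19; python3 -c "
from h import *
c=imaging.read_camera('wrist');cv2.imwrite('pics/w1.png',c['color'])"
```

```text
old wide [603.1  67.2  19. ] xyz [2.5, -2.4, 128.8] turn [0.0019, -0.0012, 0.0039] t 2.1 gap 42.9 j [-0.02, 0.41, -0.01, 1.14, 0.0, -0.12] F [-0.2, -0.9, 0.4]
```

View pics/w1.png

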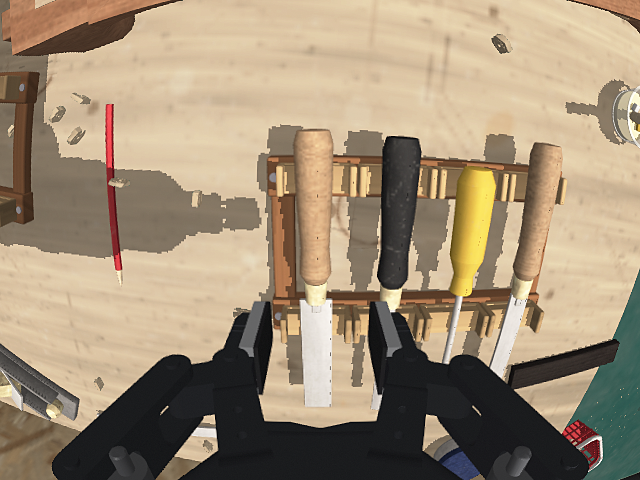

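The wrist view shows the widest-blade chisel centred between the fingers at column ~315. The neighbouring black handle is well clear at ~400. I'm descending partway and checking the pose once the arm is at rest.

Request:
apply_moves(rows=[{"xyz": [2,-2,25],"turn": [0,0,0.004],"grip": 0.5},{"xyz": [2,-2,50],"turn": [0,0,0.004],"grip": 0.5},{"xyz": [2,-2,65],"turn": [0,0,0.004],"grip": 0.5},{"xyz": [2,-2,65],"turn": [0,0,0.004],"grip": 0.5},{"xyz": [2,-2,65],"turn": [0,0,0.004],"grip": 0.5}])

```text
clock: 2.57
tcp_pos: [0.6011, 0.0623, 0.0845]
orientation: [-0.001, -0.044, 0.999, -0.0]
wrist_force: [0.1, 0.2, 0.4]
finger_gap: 0.0429
grip_force: 0.0
```

```bash
python3 t.py old wide 19; python3 -c "
from h import *
c=imaging.read_camera('wrist');cv2.imwrite('pics/w2.png',c['color'])"
```

```text
old wide [603.1  67.2  19. ] xyz [-2.5, 4.7, 65.5] turn [0.0001, -0.0028, -0.0122] t 2.57 gap 42.9 j [-0.03, 0.45, -0.12, 1.0, -0.0, -0.12] F [0.1, 0.2, 0.4]
```

View pics/w2.png

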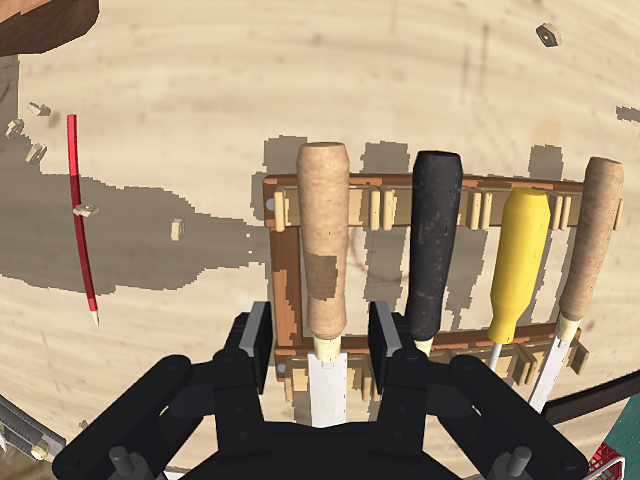

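The chisel sits at column ~327 and the finger midpoint at ~320. That agrees with the 4.7 mm sideways correction the script computed. Next I correct, descend and grip.

Request:
apply_moves(rows=[{"xyz": [-2.5,4.7,15],"turn": [0,0,-0.012],"grip": 0.5},{"xyz": [-2.5,4.7,30],"turn": [0,0,-0.012],"grip": 0.5},{"xyz": [-2.5,4.7,48],"turn": [0,0,-0.012],"grip": 0.5},{"xyz": [-2.5,4.7,60],"turn": [0,0,-0.012],"grip": 0.5},{"xyz": [-2.5,4.7,65.5],"turn": [0,0,-0.012],"grip": 0.5},{"xyz": [-2.5,4.7,65.5],"turn": [0,0,-0.012],"grip": 0.5},{"xyz": [-2.5,4.7,65.5],"turn": [0,0,-0.012],"grip": 0},{"xyz": [-2.5,4.7,65.5],"turn": [0,0,-0.012],"grip": 0},{"xyz": [-2.5,4.7,65.5],"turn": [0,0,-0.012],"grip": 0},{"xyz": [-2.5,4.7,65.5],"turn": [0,0,-0.012],"grip": 0},{"xyz": [-2.5,4.7,65.5],"turn": [0,0,-0.012],"grip": 0}])

```text
clock: 3.53
tcp_pos: [0.6057, 0.0675, 0.0214]
orientation: [0.001, -0.05, 0.999, -0.0]
wrist_force: [-0.8, -0.4, 6.1]
finger_gap: 0.0228
grip_force: 59.2
```

```bash
python3 t.py old wide 19 old wide 150 new wide 150
```

```text
old wide [603.1  67.2  19. ] xyz [2.6, -0.0, 2.4] turn [-0.0007, 0.0029, 0.0014] t 3.53 gap 22.8 j [-0.02, 0.51, -0.19, 0.86, -0.0, -0.12] F [-0.8, -0.4, 6.1]
old wide [603.1  67.2 150. ] xyz [2.3, -0.1, -128.6] turn [-0.0007, 0.0029, 0.0014] t 3.53 gap 22.8 j [-0.02, 0.51, -0.19, 0.86, -0.0, -0.12] F [-0.8, -0.4, 6.1]
new wide [ 530.  -245.4  150. ] xyz [106.4, -303.8, -128.7] turn [-0.0004, 0.0029, 0.1968] t 3.53 gap 22.8 j [-0.02, 0.51, -0.19, 0.86, -0.0, -0.12] F [-0.8, -0.4, 6.1]
```

Request:
apply_moves(rows=[{"xyz": [0,0,-15],"turn": [0,0,0],"grip": 0},{"xyz": [0,0,-40],"turn": [0,0,0],"grip": 0},{"xyz": [0,0,-70],"turn": [0,0,0],"grip": 0},{"xyz": [0,0,-100],"turn": [0,0,0],"grip": 0},{"xyz": [6,-20,-120],"turn": [0,0,0.02],"grip": 0},{"xyz": [18,-52,-128],"turn": [0,0,0.04],"grip": 0},{"xyz": [30,-90,-130],"turn": [0,0,0.06],"grip": 0},{"xyz": [42,-125,-130],"turn": [0,0,0.08],"grip": 0},{"xyz": [54,-160,-130],"turn": [0,0,0.11],"grip": 0},{"xyz": [68,-195,-130],"turn": [0,0,0.14],"grip": 0},{"xyz": [80,-230,-130],"turn": [0,0,0.17],"grip": 0},{"xyz": [91,-265,-130],"turn": [0,0,0.195],"grip": 0}])

```text
clock: 4.53
tcp_pos: [0.5397, -0.2066, 0.15]
orientation: [0.0, 0.048, 0.999, 0.0]
wrist_force: [0.9, -0.1, -1.3]
finger_gap: 0.0231
grip_force: 59.3
```

Request:
apply_moves(rows=[{"xyz": [8,-22,0],"turn": [0,0,0],"grip": 0},{"xyz": [14,-39,0],"turn": [0,0,0],"grip": 0},{"xyz": [14,-39,20],"turn": [0,0,0],"grip": 0},{"xyz": [14,-39,40],"turn": [0,0,0],"grip": 0},{"xyz": [14,-39,40],"turn": [0,0,0],"grip": 0},{"xyz": [14,-39,40],"turn": [0,0,0],"grip": 0},{"xyz": [14,-39,40],"turn": [0,0,0],"grip": 0}])

```text
clock: 5.12
tcp_pos: [0.5234, -0.2425, 0.1106]
orientation: [0.0, 0.047, 0.999, -0.0]
wrist_force: [-0.1, -0.3, -0.5]
finger_gap: 0.0229
grip_force: 59.3
```

```bash
python3 t.py new wide 19; python3 -c "
from h import *
c=imaging.read_camera('wrist');cv2.imwrite('pics/w3.png',c['color'])"
```

```text
new wide [ 530.  -245.4   19. ] xyz [-6.9, -2.2, 91.6] turn [-0.0003, 0.0005, 0.0024] t 5.12 gap 22.9 j [-0.57, 0.38, -0.16, 1.03, -0.0, -0.48] F [-0.1, -0.3, -0.5]
```

View pics/w3.png

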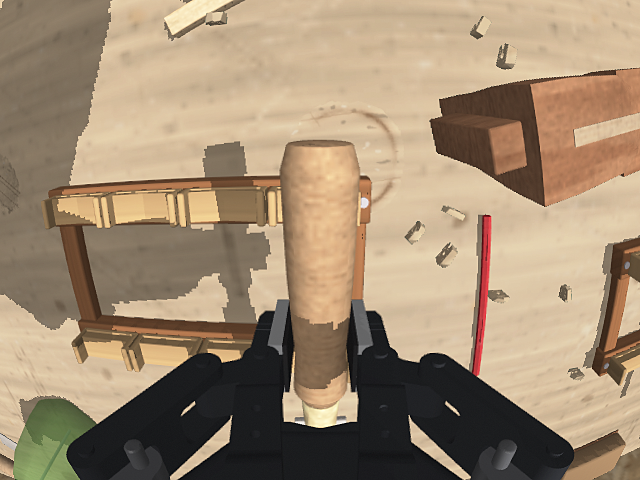

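The chisel is held straight above the leftmost lane, with the handle from (320, 145) to (320, 400) and the lane's near saddle at ~(320, 205). I'm lowering it with a slight forward correction.

Request:
apply_moves(rows=[{"xyz": [-9.5,-2.2,20],"turn": [0,0,0.002],"grip": 0},{"xyz": [-9.5,-2.2,40],"turn": [0,0,0.002],"grip": 0},{"xyz": [-9.5,-2.2,60],"turn": [0,0,0.002],"grip": 0},{"xyz": [-9.5,-2.2,75],"turn": [0,0,0.002],"grip": 0},{"xyz": [-9.5,-2.2,84],"turn": [0,0,0.002],"grip": 0},{"xyz": [-9.5,-2.2,90],"turn": [0,0,0.002],"grip": 0},{"xyz": [-9.5,-2.2,90],"turn": [0,0,0.002],"grip": 0},{"xyz": [-9.5,-2.2,90],"turn": [0,0,0.002],"grip": 0}])

```text
clock: 5.83
tcp_pos: [0.5334, -0.2461, 0.0216]
orientation: [0.001, 0.048, 0.999, -0.001]
wrist_force: [-0.7, 0.4, 1.6]
finger_gap: 0.0232
grip_force: 59.6
```

```bash
python3 t.py new wide 19
```

```text
new wide [ 530.  -245.4   19. ] xyz [3.4, 0.4, 2.6] turn [-0.0013, 0.0024, 0.0005] t 5.83 gap 23.2 j [-0.57, 0.48, -0.25, 0.84, -0.0, -0.47] F [-0.7, 0.4, 1.6]
```

Request:
apply_moves(rows=[{"xyz": [0,0,0],"turn": [0,0,0],"grip": 0.5},{"xyz": [0,0,0],"turn": [0,0,0],"grip": 0.5},{"xyz": [0,0,0],"turn": [0,0,0],"grip": 0.5},{"xyz": [0,0,0],"turn": [0,0,0],"grip": 0.5},{"xyz": [0,0,-20],"turn": [0,0,0],"grip": 0.5},{"xyz": [0,0,-50],"turn": [0,0,0],"grip": 0.5},{"xyz": [0,0,-85],"turn": [0,0,0],"grip": 0.5},{"xyz": [0,0,-120],"turn": [0,0,0],"grip": 0.5},{"xyz": [0,0,-130],"turn": [0,0,0],"grip": 0.5},{"xyz": [0,0,-130],"turn": [0,0,0],"grip": 0.5}])

```text
clock: 6.67
tcp_pos: [0.5345, -0.2471, 0.1538]
orientation: [0.003, 0.048, 0.999, -0.002]
wrist_force: [0.4, 0.1, -0.9]
finger_gap: 0.0427
grip_force: 0.0
```

```bash
python3 t.py old narrow 80
python3 - <<'E'
from h import *
w=imaging.read_camera('wrist')["color"]; s=imaging.read_camera('scene')["color"][120:360,130:560]
cv2.imwrite('pics/a4.png',np.vstack([cv2.resize(w,(420,300)),cv2.resize(s,(420,235))]))
E
```

```text
old narrow [597.2 125.4  80. ] xyz [-26.3, 377.1, 72.7] turn [-0.0041, 0.0063, -0.1954] t 6.67 gap 42.7 j [-0.57, 0.37, -0.07, 1.13, -0.0, -0.47] F [0.4, 0.1, -0.9]
```

View pics/a4.png

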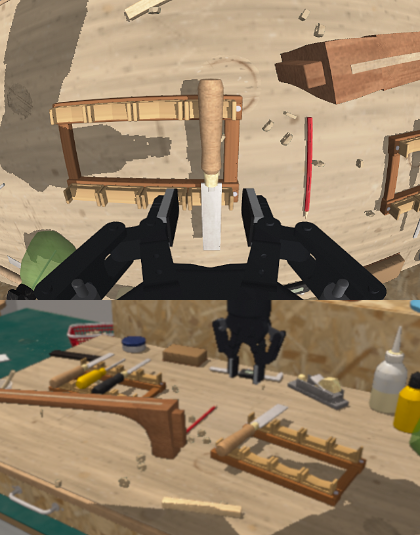

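The wide chisel lies straight in the leftmost lane, in both saddles (wrist view, 210, 80–250). Next is the narrow chisel.

Request:
apply_moves(rows=[{"xyz": [-2,20,0],"turn": [0,0,-0.02],"grip": 0.5},{"xyz": [-5,55,0],"turn": [0,0,-0.04],"grip": 0.5},{"xyz": [-8,92,0],"turn": [0,0,-0.06],"grip": 0.5},{"xyz": [-10,130,0],"turn": [0,0,-0.08],"grip": 0.5},{"xyz": [-13,168,0],"turn": [0,0,-0.1],"grip": 0.5},{"xyz": [-15,206,0],"turn": [-0.004,0.006,-0.12],"grip": 0.5},{"xyz": [-18,244,0],"turn": [-0.004,0.006,-0.14],"grip": 0.5},{"xyz": [-20,282,0],"turn": [-0.004,0.006,-0.16],"grip": 0.5},{"xyz": [-22,320,0],"turn": [-0.004,0.006,-0.18],"grip": 0.5},{"xyz": [-25,355,0],"turn": [-0.004,0.006,-0.195],"grip": 0.5},{"xyz": [-26,376,10],"turn": [-0.004,0.006,-0.195],"grip": 0.5},{"xyz": [-26,376,35],"turn": [-0.004,0.006,-0.195],"grip": 0.5}])

```text
clock: 7.77
tcp_pos: [0.5955, 0.1308, 0.115]
orientation: [-0.001, -0.052, 0.999, 0.003]
wrist_force: [0.1, -0.4, 0.2]
finger_gap: 0.043
grip_force: 0.0
```

Request:
apply_moves(rows=[{"xyz": [0,0,25],"turn": [0,0,0],"grip": 0.5},{"xyz": [0,0,35],"turn": [0,0,0],"grip": 0.5},{"xyz": [0,0,35],"turn": [0,0,0],"grip": 0.5},{"xyz": [0,0,35],"turn": [0,0,0],"grip": 0.5},{"xyz": [0,0,35],"turn": [0,0,0],"grip": 0.5}])

```text
clock: 8.18
tcp_pos: [0.5944, 0.1258, 0.0803]
orientation: [-0.003, -0.049, 0.999, 0.002]
wrist_force: [-0.1, -0.8, 1.0]
finger_gap: 0.043
grip_force: 0.0
```

```bash
python3 t.py old narrow 19
```

```text
old narrow [597.2 125.4  19. ] xyz [-3.1, -0.9, 61.3] turn [0.0045, -0.005, -0.0011] t 8.18 gap 43.0 j [0.07, 0.46, -0.12, 1.0, 0.0, -0.02] F [-0.1, -0.8, 1.0]
```

Request:
apply_moves(rows=[{"xyz": [-2,0,15],"turn": [0,0,0],"grip": 0.5},{"xyz": [-2,-0.5,32],"turn": [0,0,0],"grip": 0.5},{"xyz": [-2,-0.5,48],"turn": [0,0,0],"grip": 0.5},{"xyz": [-2,-0.5,57],"turn": [0,0,0],"grip": 0.5},{"xyz": [-2,-0.5,61],"turn": [0,0,0],"grip": 0.5},{"xyz": [-2,-0.5,61],"turn": [0,0,0],"grip": 0.5},{"xyz": [-2,-0.5,61],"turn": [0,0,0],"grip": 0},{"xyz": [-2,-0.5,61],"turn": [0,0,0],"grip": 0},{"xyz": [-2,-0.5,61],"turn": [0,0,0],"grip": 0},{"xyz": [-2,-0.5,61],"turn": [0,0,0],"grip": 0},{"xyz": [-2,-0.5,61],"turn": [0,0,0],"grip": 0}])

```text
clock: 9.1
tcp_pos: [0.5967, 0.1261, 0.0201]
orientation: [-0.002, -0.05, 0.999, 0.002]
wrist_force: [-0.4, -2.2, 6.3]
finger_gap: 0.0232
grip_force: 59.2
```

```bash
python3 t.py old narrow 19 new narrow 150
```

```text
old narrow [597.2 125.4  19. ] xyz [-0.5, -0.7, 1.1] turn [0.0041, -0.0031, -0.0005] t 9.1 gap 23.2 j [0.07, 0.52, -0.18, 0.87, 0.0, -0.02] F [-0.4, -2.2, 6.3]
new narrow [ 524.5 -303.2  150. ] xyz [114.7, -419.5, -131.3] turn [0.0038, -0.0035, 0.1949] t 9.1 gap 23.2 j [0.07, 0.52, -0.18, 0.87, 0.0, -0.02] F [-0.4, -2.2, 6.3]
```

Request:
apply_moves(rows=[{"xyz": [0,0,-15],"turn": [0,0,0],"grip": 0},{"xyz": [0,0,-40],"turn": [0,0,0],"grip": 0},{"xyz": [0,0,-75],"turn": [0,0,0],"grip": 0},{"xyz": [0,0,-110],"turn": [0,0,0],"grip": 0},{"xyz": [5,-20,-125],"turn": [0,0,0.02],"grip": 0},{"xyz": [14,-55,-130],"turn": [0,0,0.04],"grip": 0},{"xyz": [24,-92,-130],"turn": [0,0,0.06],"grip": 0},{"xyz": [34,-130,-130],"turn": [0,0,0.08],"grip": 0},{"xyz": [45,-168,-130],"turn": [0,0,0.1],"grip": 0},{"xyz": [55,-206,-130],"turn": [0,0,0.12],"grip": 0},{"xyz": [66,-244,-130],"turn": [0,0,0.14],"grip": 0},{"xyz": [76,-280,-130],"turn": [0,0,0.16],"grip": 0}])

```text
clock: 10.1
tcp_pos: [0.5475, -0.1622, 0.1477]
orientation: [-0.003, 0.031, 1.0, 0.002]
wrist_force: [1.1, -0.5, -0.9]
finger_gap: 0.0229
grip_force: 59.3
```

Request:
apply_moves(rows=[{"xyz": [15,-35,0],"turn": [0,0,0.015],"grip": 0},{"xyz": [30,-72,0],"turn": [0,0,0.03],"grip": 0},{"xyz": [45,-108,0],"turn": [0,0,0.035],"grip": 0},{"xyz": [58,-132,0],"turn": [0,0,0.035],"grip": 0},{"xyz": [58,-132,15],"turn": [0,0,0.035],"grip": 0},{"xyz": [58,-132,35],"turn": [0,0,0.035],"grip": 0},{"xyz": [58,-132,40],"turn": [0,0,0.035],"grip": 0},{"xyz": [58,-132,40],"turn": [0,0,0.035],"grip": 0},{"xyz": [58,-132,40],"turn": [0,0,0.035],"grip": 0},{"xyz": [58,-132,40],"turn": [0,0,0.035],"grip": 0}])

```text
clock: 10.93
tcp_pos: [0.483, -0.2884, 0.1087]
orientation: [-0.003, 0.047, 0.999, 0.002]
wrist_force: [-0.1, -0.4, -1.7]
finger_gap: 0.0234
grip_force: 59.3
```

```bash
python3 t.py new narrow 20
```

```text
new narrow [ 524.5 -303.2   20. ] xyz [-43.1, -11.0, 88.4] turn [0.0028, -0.0054, 0.001] t 10.93 gap 23.4 j [-0.68, 0.36, -0.2, 1.02, -0.0, -0.59] F [-0.1, -0.4, -1.7]
```

Request:
apply_moves(rows=[{"xyz": [-15,-4,0],"turn": [0.003,-0.005,0.001],"grip": 0},{"xyz": [-35,-9,0],"turn": [0.003,-0.005,0.001],"grip": 0},{"xyz": [-43,-11,10],"turn": [0.003,-0.005,0.001],"grip": 0},{"xyz": [-43,-11,25],"turn": [0.003,-0.005,0.001],"grip": 0},{"xyz": [-43,-11,45],"turn": [0.003,-0.005,0.001],"grip": 0},{"xyz": [-43,-11,50],"turn": [0.003,-0.005,0.001],"grip": 0},{"xyz": [-43,-11,50],"turn": [0.003,-0.005,0.001],"grip": 0},{"xyz": [-43,-11,50],"turn": [0.003,-0.005,0.001],"grip": 0}])

```text
clock: 11.6
tcp_pos: [0.5237, -0.3031, 0.0576]
orientation: [-0.001, 0.048, 0.999, 0.0]
wrist_force: [1.3, -0.4, -0.7]
finger_gap: 0.0228
grip_force: 59.3
```

```bash
python3 t.py new narrow 20
```

```text
new narrow [ 524.5 -303.2   20. ] xyz [-0.9, 0.0, 37.6] turn [0.0006, -0.0019, -0.0006] t 11.6 gap 22.8 j [-0.66, 0.47, -0.15, 0.94, -0.0, -0.56] F [1.3, -0.4, -0.7]
```

Request:
apply_moves(rows=[{"xyz": [-0.5,0,15],"turn": [0,0,0],"grip": 0},{"xyz": [-0.5,0,28],"turn": [0,0,0],"grip": 0},{"xyz": [-0.5,0,35],"turn": [0,0,0],"grip": 0},{"xyz": [-0.5,0,37],"turn": [0,0,0],"grip": 0},{"xyz": [-0.5,0,37],"turn": [0,0,0],"grip": 0},{"xyz": [-0.5,0,37],"turn": [0,0,0],"grip": 0.5},{"xyz": [-0.5,0,37],"turn": [0,0,0],"grip": 0.5},{"xyz": [-0.5,0,37],"turn": [0,0,0],"grip": 0.5},{"xyz": [-0.5,0,37],"turn": [0,0,0],"grip": 0.5},{"xyz": [-0.5,0,15],"turn": [0,0,0],"grip": 0.5},{"xyz": [-0.5,0,-20],"turn": [0,0,0],"grip": 0.5},{"xyz": [-0.5,0,-60],"turn": [0,0,0],"grip": 0.5}])

```text
clock: 12.6
tcp_pos: [0.5228, -0.3024, 0.1167]
orientation: [-0.003, 0.048, 0.999, 0.002]
wrist_force: [1.5, -0.1, 0.2]
finger_gap: 0.0425
grip_force: 0.0
```

Request:
apply_moves(rows=[{"xyz": [0,0,-35],"turn": [0,0,0],"grip": 0.5},{"xyz": [0,0,-35],"turn": [0,0,0],"grip": 0.5},{"xyz": [0,0,-35],"turn": [0,0,0],"grip": 0.5}])

```text
clock: 12.85
tcp_pos: [0.5262, -0.3049, 0.1559]
orientation: [0.002, 0.048, 0.999, -0.002]
wrist_force: [0.2, -0.7, 0.0]
finger_gap: 0.0425
grip_force: 0.0
```

```bash
python3 t.py old driver 80
python3 - <<'E'
from h import *
w=imaging.read_camera('wrist')["color"]
cv2.imwrite('pics/a5.png',cv2.resize(w,(420,300)))
E
```

```text
old driver [591.5 183.1  80. ] xyz [-17.5, 492.3, 74.4] turn [-0.0037, 0.0041, -0.1964] t 12.85 gap 42.5 j [-0.66, 0.4, -0.01, 1.15, -0.0, -0.56] F [0.2, -0.7, 0.0]
```

View pics/a5.png

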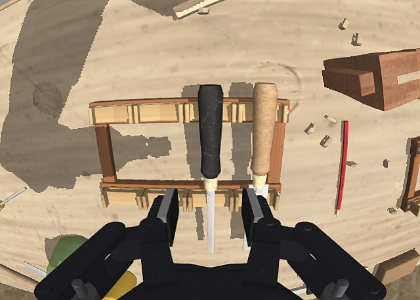

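The black chisel lies straight in the second lane from the left (210, 85–250), next to the wide one. Next is the driver.

Request:
apply_moves(rows=[{"xyz": [-1,20,0],"turn": [0,0,-0.02],"grip": 0.5},{"xyz": [-2,55,0],"turn": [0,0,-0.04],"grip": 0.5},{"xyz": [-3,94,0],"turn": [0,0,-0.06],"grip": 0.5},{"xyz": [-5,134,0],"turn": [0,0,-0.08],"grip": 0.5},{"xyz": [-6,174,0],"turn": [0,0,-0.1],"grip": 0.5},{"xyz": [-8,214,0],"turn": [0,0,-0.12],"grip": 0.5},{"xyz": [-9,254,0],"turn": [0,0,-0.14],"grip": 0.5},{"xyz": [-10,294,0],"turn": [0,0,-0.16],"grip": 0.5},{"xyz": [-12,334,0],"turn": [0,0,-0.18],"grip": 0.5},{"xyz": [-13,374,0],"turn": [0,0,-0.196],"grip": 0.5},{"xyz": [-15,414,0],"turn": [0,0,-0.196],"grip": 0.5},{"xyz": [-16,450,0],"turn": [0,0,-0.196],"grip": 0.5}])

```text
clock: 13.9
tcp_pos: [0.5824, 0.1451, 0.1504]
orientation: [-0.002, -0.05, 0.999, 0.0]
wrist_force: [0.7, 0.1, -1.0]
finger_gap: 0.0432
grip_force: 0.0
```

Request:
apply_moves(rows=[{"xyz": [-9,25,0],"turn": [0,0,0],"grip": 0.5},{"xyz": [-10,41,0],"turn": [0,0,0],"grip": 0.5},{"xyz": [-10,41,30],"turn": [0,0,0],"grip": 0.5},{"xyz": [-10,41,60],"turn": [0,0,0],"grip": 0.5},{"xyz": [-10,41,72],"turn": [0,0,0],"grip": 0.5},{"xyz": [-10,41,72],"turn": [0,0,0],"grip": 0.5},{"xyz": [-10,41,72],"turn": [0,0,0],"grip": 0.5},{"xyz": [-10,41,72],"turn": [0,0,0],"grip": 0.5}])

```text
clock: 14.57
tcp_pos: [0.5897, 0.1845, 0.0807]
orientation: [-0.001, -0.049, 0.999, 0.0]
wrist_force: [0.2, -1.2, 0.0]
finger_gap: 0.0427
grip_force: 0.0
```

```bash
python3 t.py old driver 19
```

```text
old driver [591.5 183.1  19. ] xyz [-1.7, -1.6, 61.7] turn [0.0006, -0.0015, -0.0006] t 14.57 gap 42.7 j [0.17, 0.48, -0.09, 1.01, 0.0, 0.07] F [0.2, -1.2, 0.0]
```

Request:
apply_moves(rows=[{"xyz": [-1.5,-1.5,15],"turn": [0,0,0],"grip": 0.5},{"xyz": [-1.5,-1.5,32],"turn": [0,0,0],"grip": 0.5},{"xyz": [-1.5,-1.5,48],"turn": [0,0,0],"grip": 0.5},{"xyz": [-1.5,-1.5,57],"turn": [0,0,0],"grip": 0.5},{"xyz": [-1.5,-1.5,61],"turn": [0,0,0],"grip": 0.5},{"xyz": [-1.5,-1.5,61],"turn": [0,0,0],"grip": 0.5},{"xyz": [-1.5,-1.5,61],"turn": [0,0,0],"grip": 0},{"xyz": [-1.5,-1.5,61],"turn": [0,0,0],"grip": 0},{"xyz": [-1.5,-1.5,61],"turn": [0,0,0],"grip": 0},{"xyz": [-1.5,-1.5,61],"turn": [0,0,0],"grip": 0},{"xyz": [-1.5,-1.5,61],"turn": [0,0,0],"grip": 0}])

```text
clock: 15.48
tcp_pos: [0.5922, 0.1835, 0.0209]
orientation: [0.001, -0.05, 0.999, 0.0]
wrist_force: [-0.3, -0.5, 5.3]
finger_gap: 0.0261
grip_force: 59.4
```

```bash
python3 t.py old driver 19 new driver 150
```

```text
old driver [591.5 183.1  19. ] xyz [0.8, -0.3, 1.9] turn [0.0007, 0.0012, -0.0004] t 15.48 gap 26.1 j [0.17, 0.53, -0.16, 0.88, 0.0, 0.07] F [-0.3, -0.5, 5.3]
new driver [ 519.  -360.9  150. ] xyz [126.7, -534.3, -129.6] turn [0.0008, 0.0011, 0.195] t 15.48 gap 26.1 j [0.17, 0.53, -0.16, 0.88, 0.0, 0.07] F [-0.3, -0.5, 5.3]
```

Request:
apply_moves(rows=[{"xyz": [0,0,-15],"turn": [0,0,0],"grip": 0},{"xyz": [0,0,-40],"turn": [0,0,0],"grip": 0},{"xyz": [0,0,-75],"turn": [0,0,0],"grip": 0},{"xyz": [0,0,-110],"turn": [0,0,0],"grip": 0},{"xyz": [5,-20,-125],"turn": [0,0,0.02],"grip": 0},{"xyz": [13,-55,-130],"turn": [0,0,0.04],"grip": 0},{"xyz": [22,-92,-130],"turn": [0,0,0.06],"grip": 0},{"xyz": [31,-130,-130],"turn": [0,0,0.08],"grip": 0},{"xyz": [40,-168,-130],"turn": [0,0,0.1],"grip": 0},{"xyz": [49,-206,-130],"turn": [0,0,0.12],"grip": 0},{"xyz": [58,-244,-130],"turn": [0,0,0.14],"grip": 0},{"xyz": [66,-280,-130],"turn": [0,0,0.16],"grip": 0}])

```text
clock: 16.48
tcp_pos: [0.5525, -0.1037, 0.1495]
orientation: [-0.001, 0.031, 1.0, 0.0]
wrist_force: [1.1, 0.1, -0.8]
finger_gap: 0.0257
grip_force: 59.3
```

```bash
python3 t.py new driver 100
```

```text
new driver [ 519.  -360.9  100. ] xyz [17.5, -258.8, 49.4] turn [0.0004, -0.0016, 0.0339] t 16.48 gap 25.7 j [-0.33, 0.33, -0.14, 1.11, -0.0, -0.27] F [1.1, 0.1, -0.8]
```

Request:
apply_moves(rows=[{"xyz": [2,-37,0],"turn": [0,0,0.01],"grip": 0},{"xyz": [4,-74,0],"turn": [0,0,0.02],"grip": 0},{"xyz": [7,-111,0],"turn": [0,0,0.03],"grip": 0},{"xyz": [10,-148,0],"turn": [0,0,0.032],"grip": 0},{"xyz": [12,-185,0],"turn": [0,0,0.032],"grip": 0},{"xyz": [15,-220,0],"turn": [0,0,0.032],"grip": 0},{"xyz": [16,-243,0],"turn": [0,0,0.032],"grip": 0},{"xyz": [17,-253,10],"turn": [0,0,0.032],"grip": 0},{"xyz": [17,-253,30],"turn": [0,0,0.032],"grip": 0},{"xyz": [17,-253,50],"turn": [0,0,0.032],"grip": 0},{"xyz": [17,-253,50],"turn": [0,0,0.032],"grip": 0},{"xyz": [17,-253,50],"turn": [0,0,0.032],"grip": 0}])

```text
clock: 17.48
tcp_pos: [0.5198, -0.3517, 0.0977]
orientation: [-0.002, 0.046, 0.999, 0.002]
wrist_force: [-0.5, 0.3, -1.4]
finger_gap: 0.0257
grip_force: 59.3
```

Request:
apply_moves(rows=[{"xyz": [0,0,0],"turn": [0,0,0],"grip": 0},{"xyz": [0,0,0],"turn": [0,0,0],"grip": 0}])

```text
clock: 17.65
tcp_pos: [0.5219, -0.3534, 0.1009]
orientation: [0.0, 0.046, 0.999, -0.0]
wrist_force: [-0.2, 0.4, -0.6]
finger_gap: 0.0254
grip_force: 59.3
```

```bash
python3 t.py new driver 20
```

```text
new driver [ 519.  -360.9   20. ] xyz [2.2, -7.7, 80.9] turn [-0.0008, 0.0003, 0.0039] t 17.65 gap 25.4 j [-0.72, 0.48, -0.03, 1.06, -0.0, -0.63] F [-0.2, 0.4, -0.6]
```

Request:
apply_moves(rows=[{"xyz": [1.5,-7.7,15],"turn": [0,0,0.004],"grip": 0},{"xyz": [1.5,-7.7,40],"turn": [0,0,0.004],"grip": 0},{"xyz": [1.5,-7.7,60],"turn": [0,0,0.004],"grip": 0},{"xyz": [1.5,-7.7,72],"turn": [0,0,0.004],"grip": 0},{"xyz": [1.5,-7.7,80],"turn": [0,0,0.004],"grip": 0},{"xyz": [1.5,-7.7,80],"turn": [0,0,0.004],"grip": 0},{"xyz": [1.5,-7.7,80],"turn": [0,0,0.004],"grip": 0}])

```text
clock: 18.23
tcp_pos: [0.5196, -0.3614, 0.0211]
orientation: [0.0, 0.048, 0.999, -0.001]
wrist_force: [-0.0, 0.5, -0.0]
finger_gap: 0.0255
grip_force: 59.4
```

```bash
python3 t.py new driver 19
```

```text
new driver [ 519.  -360.9   19. ] xyz [0.7, 0.4, 2.1] turn [-0.0012, 0.0006, -0.0005] t 18.23 gap 25.5 j [-0.73, 0.55, -0.12, 0.9, -0.0, -0.64] F [-0.0, 0.5, -0.0]
```

Request:
apply_moves(rows=[{"xyz": [0,0,0.5],"turn": [0,0,0],"grip": 0.5},{"xyz": [0,0,0.5],"turn": [0,0,0],"grip": 0.5},{"xyz": [0,0,0.5],"turn": [0,0,0],"grip": 0.5},{"xyz": [0,0,0.5],"turn": [0,0,0],"grip": 0.5},{"xyz": [0,0,-20],"turn": [0,0,0],"grip": 0.5},{"xyz": [0,0,-50],"turn": [0,0,0],"grip": 0.5},{"xyz": [0,0,-85],"turn": [0,0,0],"grip": 0.5},{"xyz": [0,0,-120],"turn": [0,0,0],"grip": 0.5},{"xyz": [0,0,-130],"turn": [0,0,0],"grip": 0.5},{"xyz": [0,0,-130],"turn": [0,0,0],"grip": 0.5},{"xyz": [0,0,-130],"turn": [0,0,0],"grip": 0.5}])

```text
clock: 19.15
tcp_pos: [0.5192, -0.3612, 0.1499]
orientation: [-0.0, 0.048, 0.999, -0.0]
wrist_force: [0.4, -0.8, -0.0]
finger_gap: 0.0426
grip_force: 0.0
```

```bash
python3 t.py old med 80
python3 - <<'E'
from h import *
w=imaging.read_camera('wrist')["color"]
cv2.imwrite('pics/a6.png',cv2.resize(w,(420,300)))
E
```

```text
old med [585.6 241.8  80. ] xyz [-7.8, 606.7, 69.5] turn [-0.0006, -0.0002, -0.1964] t 19.15 gap 42.6 j [-0.73, 0.46, 0.06, 1.17, -0.0, -0.64] F [0.4, -0.8, -0.0]
```

View pics/a6.png

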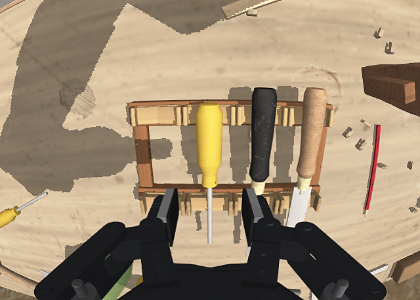

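The driver lies in the third lane (210, 105–245), with the black and wide chisels to its right in the image. The last tool is the medium chisel.

Request:
apply_moves(rows=[{"xyz": [0,20,0],"turn": [0,0,-0.01],"grip": 0.5},{"xyz": [-1,55,0],"turn": [0,0,-0.03],"grip": 0.5},{"xyz": [-1,94,0],"turn": [0,0,-0.05],"grip": 0.5},{"xyz": [-2,134,0],"turn": [0,0,-0.07],"grip": 0.5},{"xyz": [-2,174,0],"turn": [0,0,-0.09],"grip": 0.5},{"xyz": [-3,214,0],"turn": [0,0,-0.1],"grip": 0.5},{"xyz": [-3,254,0],"turn": [0,0,-0.12],"grip": 0.5},{"xyz": [-4,294,0],"turn": [0,0,-0.14],"grip": 0.5},{"xyz": [-4,334,0],"turn": [0,0,-0.16],"grip": 0.5},{"xyz": [-5,374,0],"turn": [0,0,-0.18],"grip": 0.5},{"xyz": [-5,414,0],"turn": [0,0,-0.19],"grip": 0.5},{"xyz": [-6,450,0],"turn": [0,0,-0.196],"grip": 0.5}])

```text
clock: 20.2
tcp_pos: [0.5665, 0.0887, 0.1472]
orientation: [-0.003, -0.05, 0.999, 0.0]
wrist_force: [-0.7, 0.1, 0.3]
finger_gap: 0.0426
grip_force: 0.0
```

```bash
python3 t.py old med 80
```

```text
old med [585.6 241.8  80. ] xyz [-34.7, 150.3, 67.1] turn [0.0011, -0.0055, 0.0007] t 20.2 gap 42.6 j [0.02, 0.35, -0.11, 1.12, 0.0, -0.09] F [-0.7, 0.1, 0.3]
```

Request:
apply_moves(rows=[{"xyz": [-9,36,0],"turn": [0,0,0],"grip": 0.5},{"xyz": [-18,72,0],"turn": [0,0,0],"grip": 0.5},{"xyz": [-27,108,0],"turn": [0,0,0],"grip": 0.5},{"xyz": [-33,135,0],"turn": [0,0,0],"grip": 0.5},{"xyz": [-34,146,10],"turn": [0,0,0],"grip": 0.5},{"xyz": [-34,146,35],"turn": [0,0,0],"grip": 0.5},{"xyz": [-34,146,60],"turn": [0,0,0],"grip": 0.5},{"xyz": [-34,146,66],"turn": [0,0,0],"grip": 0.5},{"xyz": [-34,146,66],"turn": [0,0,0],"grip": 0.5},{"xyz": [-34,146,66],"turn": [0,0,0],"grip": 0.5},{"xyz": [-34,146,66],"turn": [0,0,0],"grip": 0.5}])

```text
clock: 21.12
tcp_pos: [0.5883, 0.2346, 0.0846]
orientation: [-0.0, -0.049, 0.999, 0.0]
wrist_force: [-0.5, 0.7, -0.4]
finger_gap: 0.0427
grip_force: 0.0
```

```bash
python3 t.py old med 19
```

```text
old med [585.6 241.8  19. ] xyz [2.0, 7.4, 65.6] turn [0.0007, -0.0001, -0.0013] t 21.12 gap 42.7 j [0.25, 0.5, -0.04, 1.03, 0.0, 0.15] F [-0.5, 0.7, -0.4]
```

Request:
apply_moves(rows=[{"xyz": [2,7.4,15],"turn": [0,0,0],"grip": 0.5},{"xyz": [2,7.4,32],"turn": [0,0,0],"grip": 0.5},{"xyz": [2,7.4,48],"turn": [0,0,0],"grip": 0.5},{"xyz": [2,7.4,60],"turn": [0,0,0],"grip": 0.5},{"xyz": [2,7.4,65],"turn": [0,0,0],"grip": 0.5},{"xyz": [2,7.4,65],"turn": [0,0,0],"grip": 0.5},{"xyz": [2,7.4,65],"turn": [0,0,0],"grip": 0},{"xyz": [2,7.4,65],"turn": [0,0,0],"grip": 0},{"xyz": [2,7.4,65],"turn": [0,0,0],"grip": 0},{"xyz": [2,7.4,65],"turn": [0,0,0],"grip": 0},{"xyz": [2,7.4,65],"turn": [0,0,0],"grip": 0}])

```text
clock: 22.03
tcp_pos: [0.5858, 0.2423, 0.02]
orientation: [0.001, -0.05, 0.999, 0.0]
wrist_force: [-0.1, -0.9, 4.7]
finger_gap: 0.0231
grip_force: 59.2
```

```bash
python3 t.py old med 19 new med 150
```

```text
old med [585.6 241.8  19. ] xyz [0.3, -0.5, 1.0] turn [0.0006, 0.0011, -0.0005] t 22.03 gap 23.1 j [0.27, 0.56, -0.12, 0.89, 0.0, 0.17] F [-0.1, -0.9, 4.7]
new med [ 513.4 -418.6  150. ] xyz [137.3, -650.5, -130.6] turn [0.0007, 0.001, 0.1949] t 22.03 gap 23.1 j [0.27, 0.56, -0.12, 0.89, 0.0, 0.17] F [-0.1, -0.9, 4.7]
```

Request:
apply_moves(rows=[{"xyz": [0,0,-15],"turn": [0,0,0],"grip": 0},{"xyz": [0,0,-40],"turn": [0,0,0],"grip": 0},{"xyz": [0,0,-75],"turn": [0,0,0],"grip": 0},{"xyz": [0,0,-110],"turn": [0,0,0],"grip": 0},{"xyz": [4,-20,-125],"turn": [0,0,0.02],"grip": 0},{"xyz": [11,-55,-130],"turn": [0,0,0.03],"grip": 0},{"xyz": [19,-92,-130],"turn": [0,0,0.05],"grip": 0},{"xyz": [27,-130,-130],"turn": [0,0,0.06],"grip": 0},{"xyz": [35,-168,-130],"turn": [0,0,0.08],"grip": 0},{"xyz": [43,-206,-130],"turn": [0,0,0.1],"grip": 0},{"xyz": [51,-244,-130],"turn": [0,0,0.12],"grip": 0},{"xyz": [59,-280,-130],"turn": [0,0,0.14],"grip": 0}])

```text
clock: 23.03
tcp_pos: [0.5533, -0.044, 0.1485]
orientation: [-0.001, 0.021, 1.0, 0.0]
wrist_force: [0.9, -0.6, -1.5]
finger_gap: 0.0233
grip_force: 59.2
```

```bash
python3 t.py new med 150
```

```text
new med [ 513.4 -418.6  150. ] xyz [24.2, -376.0, -1.7] turn [0.0005, -0.0015, 0.0541] t 23.03 gap 23.3 j [-0.22, 0.31, -0.16, 1.1, 0.0, -0.18] F [0.9, -0.6, -1.5]
```

Request:
apply_moves(rows=[{"xyz": [2,-38,0],"turn": [0,0,0.006],"grip": 0},{"xyz": [5,-76,0],"turn": [0,0,0.012],"grip": 0},{"xyz": [7,-114,0],"turn": [0,0,0.018],"grip": 0},{"xyz": [10,-152,0],"turn": [0,0,0.024],"grip": 0},{"xyz": [12,-190,0],"turn": [0,0,0.03],"grip": 0},{"xyz": [15,-228,0],"turn": [0,0,0.036],"grip": 0},{"xyz": [17,-266,0],"turn": [0,0,0.042],"grip": 0},{"xyz": [20,-304,0],"turn": [0,0,0.048],"grip": 0},{"xyz": [22,-338,0],"turn": [0,0,0.053],"grip": 0},{"xyz": [23,-362,0],"turn": [0,0,0.053],"grip": 0},{"xyz": [24,-372,0],"turn": [0,0,0.053],"grip": 0},{"xyz": [24,-372,15],"turn": [0,0,0.053],"grip": 0}])

```text
clock: 24.03
tcp_pos: [0.5154, -0.417, 0.1357]
orientation: [0.001, 0.049, 0.999, -0.002]
wrist_force: [1.4, -1.2, -1.2]
finger_gap: 0.0234
grip_force: 59.2
```

Request:
apply_moves(rows=[{"xyz": [0,0,20],"turn": [0,0,0],"grip": 0},{"xyz": [0,0,35],"turn": [0,0,0],"grip": 0},{"xyz": [0,0,35],"turn": [0,0,0],"grip": 0},{"xyz": [0,0,35],"turn": [0,0,0],"grip": 0},{"xyz": [0,0,35],"turn": [0,0,0],"grip": 0}])

```text
clock: 24.45
tcp_pos: [0.5152, -0.4127, 0.0993]
orientation: [-0.0, 0.047, 0.999, 0.0]
wrist_force: [1.1, -0.1, -1.7]
finger_gap: 0.0235
grip_force: 59.2
```

```bash
python3 t.py new med 20
```

```text
new med [ 513.4 -418.6   20. ] xyz [1.2, -6.1, 79.3] turn [0.0001, -0.0008, 0.0027] t 24.45 gap 23.5 j [-0.8, 0.54, 0.06, 1.1, -0.0, -0.7] F [1.1, -0.1, -1.7]
```

Request:
apply_moves(rows=[{"xyz": [1,-6,15],"turn": [0,0,0.003],"grip": 0},{"xyz": [1,-6,40],"turn": [0,0,0.003],"grip": 0},{"xyz": [1,-6,60],"turn": [0,0,0.003],"grip": 0},{"xyz": [1,-6,72],"turn": [0,0,0.003],"grip": 0},{"xyz": [1,-6,79],"turn": [0,0,0.003],"grip": 0},{"xyz": [1,-6,79],"turn": [0,0,0.003],"grip": 0},{"xyz": [1,-6,79],"turn": [0,0,0.003],"grip": 0}])

```text
clock: 25.03
tcp_pos: [0.514, -0.4194, 0.0209]
orientation: [0.0, 0.048, 0.999, -0.001]
wrist_force: [0.2, -0.4, -1.3]
finger_gap: 0.023
grip_force: 59.3
```

```bash
python3 t.py new med 19
```

```text
new med [ 513.4 -418.6   19. ] xyz [0.6, 0.7, 1.9] turn [-0.0011, 0.0004, -0.0007] t 25.03 gap 23.0 j [-0.81, 0.61, -0.03, 0.94, -0.0, -0.71] F [0.2, -0.4, -1.3]
```

Request:
apply_moves(rows=[{"xyz": [0,0,1],"turn": [0,0,0],"grip": 0},{"xyz": [0,0,1],"turn": [0,0,0],"grip": 0.5},{"xyz": [0,0,1],"turn": [0,0,0],"grip": 0.5},{"xyz": [0,0,1],"turn": [0,0,0],"grip": 0.5},{"xyz": [0,0,1],"turn": [0,0,0],"grip": 0.5},{"xyz": [0,0,-20],"turn": [0,0,0],"grip": 0.5},{"xyz": [0,0,-50],"turn": [0,0,0],"grip": 0.5},{"xyz": [0,0,-85],"turn": [0,0,0],"grip": 0.5},{"xyz": [0,0,-120],"turn": [0,0,0],"grip": 0.5},{"xyz": [0,0,-150],"turn": [0,0,0],"grip": 0.5},{"xyz": [0,0,-150],"turn": [0,0,0],"grip": 0.5}])

```text
clock: 25.95
tcp_pos: [0.5159, -0.4215, 0.1776]
orientation: [0.004, 0.048, 0.999, -0.004]
wrist_force: [0.3, -0.9, 0.9]
finger_gap: 0.0428
grip_force: 0.0
```

Request:
apply_moves(rows=[{"xyz": [0,38,0],"turn": [0,0,0],"grip": 0.5},{"xyz": [-5,76,0],"turn": [0,0,0],"grip": 0.5},{"xyz": [-5,114,0],"turn": [0,0,0],"grip": 0.5},{"xyz": [-5,152,0],"turn": [0,0,0],"grip": 0.5},{"xyz": [-5,190,0],"turn": [0,0,0],"grip": 0.5},{"xyz": [-5,228,0],"turn": [0,0,0],"grip": 0.5},{"xyz": [-5,266,0],"turn": [0,0,0],"grip": 0.5},{"xyz": [-5,304,0],"turn": [0,0,0],"grip": 0.5},{"xyz": [-5,342,0],"turn": [0,0,0],"grip": 0.5},{"xyz": [-5,380,0],"turn": [0,0,0],"grip": 0.5},{"xyz": [-5,380,0],"turn": [0,0,0],"grip": 0.5},{"xyz": [-5,380,0],"turn": [0,0,0],"grip": 0.5}])

```text
clock: 26.95
tcp_pos: [0.555, -0.0391, 0.1696]
orientation: [-0.001, 0.046, 0.999, 0.0]
wrist_force: [0.6, 0.5, 0.6]
finger_gap: 0.0427
grip_force: 0.0
```

Run:
```python
from old import *
c=imaging.read_camera("top");P=load(c);o,x,y=fr((462.,-326.3),-.0958)
L=np.stack([(P[...,:2]-o)@x,(P[...,:2]-o)@y],-1)
for yl,n in((-87,"med"),(-29,"driver"),(29,"narrow"),(87,"wide")):
    m=(abs(L[...,1]-yl)<24)&(P[...,2]>38)&(P[...,2]<70)&(L[...,0]>-60)&(L[...,0]<115);q=L[m];z=P[m][:,2]
    xs=np.arange(-20,110,10);mid=[];zt=[]
    for a in xs:
        k=(q[:,0]>=a)&(q[:,0]<a+10);ok=k.sum()>6
        mid.append((q[k][:,1].min()+q[k][:,1].max())/2 if ok else np.nan);zt.append(np.percentile(z[k],90) if ok else np.nan)
    mm=(abs(L[...,1]-yl)<24)&(P[...,2]>22)&(P[...,2]<70)&(abs(L[...,0]-120)<180)
    print(n,"butt",np.percentile(q[:,0],.5).round(0),"tip",np.percentile(L[mm][:,0],99.7).round(0),np.round(mid).tolist(),np.round(zt).tolist())
cv2.imwrite("pics/f.png",cv2.resize(c["color"][110:280,240:520],(700,425)))
```

```text
med butt -13.0 tip 233.0 [-86.0, -87.0, -87.0, -87.0, -86.0, -86.0, -87.0, -87.0, -87.0, -88.0, -85.0, -87.0, -87.0] [48.0, 50.0, 49.0, 49.0, 49.0, 48.0, 47.0, 47.0, 45.0, 45.0, 44.0, 44.0, 41.0]
driver butt 9.0 tip 207.0 [nan, nan, -27.0, -29.0, -29.0, -28.0, -28.0, -28.0, -29.0, -30.0, -30.0, -29.0, -29.0] [nan, nan, 46.0, 49.0, 51.0, 51.0, 50.0, 50.0, 48.0, 48.0, 45.0, 43.0, 43.0]
narrow butt -9.0 tip 237.0 [nan, 28.0, 29.0, 29.0, 29.0, 30.0, 29.0, 30.0, 29.0, 28.0, 28.0, 29.0, 29.0] [nan, 50.0, 49.0, 49.0, 49.0, 48.0, 47.0, 46.0, 46.0, 45.0, 45.0, 45.0, 42.0]
wide butt -13.0 tip 234.0 [88.0, 87.0, 87.0, 87.0, 87.0, 88.0, 87.0, 88.0, 87.0, 88.0, 88.0, 88.0, 88.0] [48.0, 50.0, 49.0, 49.0, 48.0, 47.0, 47.0, 47.0, 47.0, 45.0, 45.0, 45.0, 42.0]
```

View pics/f.png

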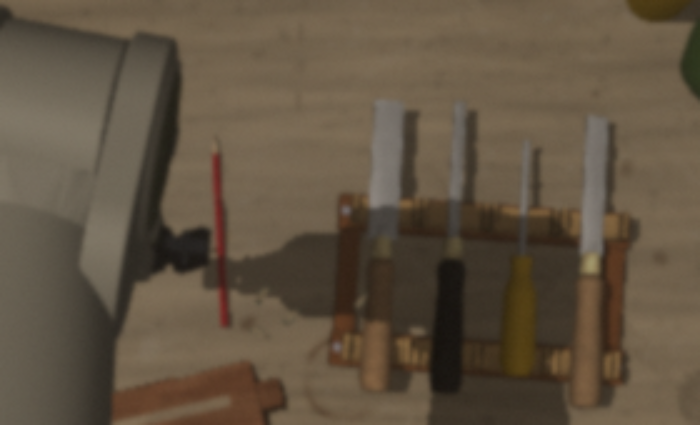

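All four tools lie straight in their mirrored lanes: wide (380), narrow (450), driver (520) and medium (588). They are as far forward as before, to within 2 mm, and the arm is clear of everything.

```bash
python3 -c "
from workcell import ticket
print(ticket.hand_in())"
```

```text
the job is handed in; nothing more can be done
None
```

I moved all four tools to the new rack in mirrored order and handed the job in; the final camera check showed each centred in its lane to within about 2 mm and as far forward as before, but the hand-in returned no verdict.

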